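# Fold out the stand leg of a hinged instrument panel and hold the panel upright

### The arm

A 6-joint arm with a two-finger parallel gripper is mounted at the origin on the work surface. World frame = base frame: x ahead of the robot, y to its left, z up, the work surface at z = 0. Lengths are in mm, angles in rad, forces in N, time in s.
With the tool pointing down it reaches from about 250 to 775 mm from the base axis. Payload 4 kg.
Tool frame: the origin (TCP) lies between the finger pads; the fingertips stand 19 mm ahead of it and the grasp point (between the pads) is the TCP; z points along the fingers, y is the line along which they close (so a half turn about z gives the same grasp; the last joint's range is limited). The gripper opens to 85 mm and grips with 20 to 120 N. Pads are 22 mm wide; open, the fingers measure 114 mm over their backs; the gripper's body (76 mm by 85 mm) begins 54 mm behind the grasp point. The pads swing forward as they close: fully open they stand 13 mm farther back than shut.
Start: joints at [1.075, 0.087, 1.371, -0, 1.684, -0.103], TCP at [210.536, 508.124, 250.341] pointing down, gripper open.
Joint ranges: [-3.1, 3.1], [-0.76, 2.03], [0.27, 2.55], [-1.08, 4.22], [0.17, 2.65], [-2.57, 2.57]. Speed limits (rad/s): [2.79, 2.79, 3.14, 3.14, 3.14, 3.14].

### API

Orientations are given as a rotation vector (axis times angle).
In Python, from workcell import r, imaging gives the robot as it stands. The module is installed in compiled form; this text tells all that it offers.
- The arm moves only by the tool play_rows, never from a script. Its argument "steps" is one flat list of numbers, 6 for each row, row after row: the shift along the tool's x, y, z as a fraction of full scale, then the turn, a rotation vector about the tool's x, y, z as a fraction of full scale. In form: [tx, ty, tz, wx, wy, wz, tx, ty, tz, wx, wy, wz, ...]. A call has 1 to 20 rows; each row is the pose to reach, as a shift and turn from the pose commanded when the call began, along the tool's axes at that moment, turning the shorter way round; what a row does not reach only later rows make up. Full scale, the value 1, is 20 cm for a shift and 180 degrees for a turn. A row lasts 1/8 s, in which the tool goes at most 62.5 mm and 10.7 degrees, less where a joint would pass 70% of its speed; a pose out of reach is approached as far as the arm can. A call with a number of a shift or a turn outside -1 to 1 is refused whole. A call with a gripper value outside its range is refused whole. "fingers" is the opening, from 0 (shut) to 1 (fully open), set as the call begins (left out, the last holds). The fingers move at their own pace and stop on an object; "grip_force" is the grip in N (left out, the last holds). Time passes only in rows, so rows that repeat a pose let the fingers close. It gives the time, the measured TCP pose, the force, the opening and the grip force at its end, in the units of the state.
- r.sense(): the state, without advancing time (a new reading comes with each control period).
- imaging.get_image(name): name is "side" or "top" or "wrist"; returns the picture (384x512x3 uint8, blue, green, red); there is no depth.
- imaging.camera_params(name): a dict with "intrinsics" (3x3 intrinsics, pixels), "k1" (the pictures are not rectified: a ray, as slopes to the right and down, at radius r is drawn at 1 + k1 r^2 times it, then the intrinsics apply), "origin" and "orientation" of the camera in the world. Camera axes: x right, y down, z forward; pixel columns grow to the right and rows downward; lengths in mm; the calibration is good to about 2 mm. A picture is of the moment at which its call begins: read the wrist's pose just before it. camera_params takes no time and is no camera call; for the wrist camera it gives the pose at the moment of the call.
- r.hand_in(): hands the job in; it is judged then, once.
The state is a dict: "clock": time; "joints": joint angles; "qd": joint speeds; "joint_torque": joint torques, N m; "ee_pos": TCP position; "ee_rot": TCP orientation; "ft_force": force on the tool from outside, world axes, zero at the start; "moment": the same for the moment, N m; "finger_gap": finger opening in mm; "grip_force": force on a finger pad.
Only numpy, scipy, OpenCV 4.12 (cv2) and the standard library are available. Lean on these libraries where they do the work, as an engineer would, in place of code of your own. Each camera call takes 0.05 s, during which the arm holds its last target. There are 200 camera calls.

### The job

The instrument panel in the assembly fixture leans back on its bottom hinge. Take it by its handle and lower it towards the robot, without letting it drop, until it lies on its rests; then, while it lies there, flip the stand leg on its back over its dead centre until it snaps fully out against its stop. Swing the panel back up and finish while still holding it upright and still by its handle, clear of both stops, because let go it tips over; leave everything else on the bench where it is.

Things in the scene. Friction and masses are not known exactly. Their poses are not given: they have to be found in the camera images.
- jig: fixture base, fixed; its place and yaw vary. Aluminium plate 200 x 300 x 12 mm, x = -150 to +50 mm from the origin. Origin on the bench below the middle of the hinge axis. x is level, square to the hinge, away from the robot; y along the hinge; z up. Hinge cheeks at y = +-142 mm, 72 mm high; panel rests at x = -125, 55 mm high; rear-stop posts at x = 26, y = +-115, 97 mm high.
- hinge (a point): middle of the panel's hinge axis, 55 mm above the bench; axes as jig (the hinge axis is y)
- panel (a joint): hinge angle of the instrument panel, rad. 0 = exactly upright; positive = top swung towards the robot (jig -x), 1.45 = lying on the rests; -0.15 = leaning back on the rear stop (start). Steel plate 262 (y) x 4 x 150 mm, 5 to 155 mm from the hinge axis, about 0.7 kg in all, varies. Screen on the robot's side, leg on its back (up when it lies). Lightly damped: let go, it falls to a stop.
- handle: grip of the handle on the panel's top edge: a rubber sleeve 14 mm thick, 98 mm long along y, that spins freely on its bar, carried by two steel side bars at y = +-55 mm in the panel's plane; 53 mm clear between sleeve and panel edge. Origin: the sleeve's middle, 215 mm from the hinge axis; y along the sleeve (x and z spin with it). 270 mm above the bench when upright, 81 mm when lying.
- leg (a joint): angle of the stand leg on the panel's back, rad. 0 = folded (start): it points from its hub towards the handle, 0.26 rad off the panel; it turns out and over towards the hinge end; 2.18 = fully out on its stop. A spring snaps it away from the dead centre at 1.09 to the nearer end (0.065 N m at the ends, 0.7 N at the foot). Steel strip 14 mm wide (y), 8 mm thick, 90 mm from hub axis to foot.
- hub (a point): middle of the leg's hub axis (parallel to the hinge), 65 mm from the hinge axis along the panel's middle line, 16 mm out from the panel's middle plane; x out of the panel's back, z along the panel away from the hinge. Steel lugs on either side to y = +-15 mm
- foot (a point): centre of the leg's rubber foot, a cylinder of 16 mm diameter along y, 16 mm long (flat ends at y = +-8 mm), 90 mm from the hub axis. Folded it is 39 mm out from the panel's middle plane, with 29 mm free under it. z points from hub to foot, y along the cylinder
- sink (a point): centre of the black finned heat sink fixed on the panel's back, 54 (y) x 76 mm, top 26 mm out from the panel's middle plane; 96 mm to +y of the leg. On the other side (y = -125 to -60 mm) a circuit board with studs, 14 mm high. Axes as hub
- screwdriver: bystander, to be left where it is: screwdriver with a thick blue handle 105 mm and shaft 90 mm, 30 mm high, lying beside the fixture; origin under the handle's front end, x along the shaft
- spare_sink: bystander, to be left where it is: black finned heat sink 80 x 50 x 24 mm beside the fixture; origin centre of underside
- jar: bystander, to be left where it is: closed jar 52 mm diameter, 65 mm high, beside the fixture; origin centre of underside
- bracket: bystander, to be left where it is: flat U-shaped steel bracket about 90 x 80 x 4 mm behind the fixture; origin near its middle on the underside
- nut_tray: bystander, to be left where it is: grey open tray 90 x 120 x 28 mm; origin centre of underside
- can: bystander, to be left where it is: white plastic bottle 54 mm diameter, 110 mm high; origin centre of underside

How it is judged (in metres and radians):
On the way, in this order (a step that is already met when the one before it is completed fails the run):
1. the panel lies lowered (within 0.1 rad of its rests) with the leg still folded (value of joint panel above 1.35 rad and value of joint leg below 0.5 rad), for 0.1 s.
2. while the panel lies there, the leg is flipped over centre, fully out to its stop (value of joint panel above 1.3 rad and value of joint leg above 2 rad), for 0.1 s.
3. the panel is back upright, held by its handle, leg out (value of joint panel between -0.08 and 0.08 rad and value of joint leg above 2 rad and contact force between the fingers and handle above 1 N), for 0.3 s.
At the end, for the whole second after the job is handed in: The panel stands upright within 0.08 rad (about 4.5 degrees), off both stops, at rest (under 0.1 rad/s), the fingers touching its handle with more than 1 N; the leg is fully out (over 2.0 rad). The program ends holding (all of step 3 and velocity of joint panel between -0.1 and 0.1 rad/s); the arm keeps its last pose, push and grip.
It fails at once if the panel was dropped or flung (hinge faster than 4 rad/s) (velocity of joint panel above 4 rad/s or velocity of joint panel below -4 rad/s).
It fails at once if something else on the bench was disturbed (moved more than 3 cm) (distance of any of screwdriver, spare_sink, jar, bracket, nut_tray, can from where it was at the start of the episode above 0.03 m).
It also fails if it takes over 61 s, if anything falls off the work surface, if the arm or the gripper's body presses on something with over 40 N, if the wrist force passes 120 N, or if a joint passes its speed limit or range.

## Working session

There is one attempt and no reset: what is moved stays moved. The work goes in short steps, Python scripts to look and compute and a tool call to move; the robot and the scene stay as the last step left them, time stands still between calls to the robot, and variables do not carry over. Pictures are saved under pics/ and viewed, at most 10 in all, crops included, and the job is handed in when it is done.

Besides the shell and the picture viewer there is one more tool, called after "Request:" in YAML: its name, and indented under it one key for each argument. play_rows: Moves the arm, as the interface text tells. Its arguments: {"type":"object","properties":{"steps":{"type":"array","items":{"type":"number"}},"fingers":{"type":"number"},"grip_force":{"type":"number"}},"required":["steps"]}

```bash
mkdir -p pics; python3 - <<'E'
from workcell import r, imaging
import cv2, numpy as np
a=imaging.get_image("side"); b=imaging.get_image("top")
cv2.imwrite("pics/side0.png",a); cv2.imwrite("pics/top0.png",b)
for n in("side","top"):
    print(n,imaging.camera_params(n))
print(r.sense())
E
```

```text
side {'intrinsics': array([[373.34472619,   0.        , 249.13732301],
       [  0.        , 373.34472619, 189.92692678],
       [  0.        ,   0.        ,   1.        ]]), 'k1': -0.0721390865314211, 'origin': array([  93.1664602 , -765.23305002,  889.03930324]), 'orientation': array([-2.1507883 ,  0.65124138, -0.33330561])}
top {'intrinsics': array([[432.71318999,   0.        , 253.22068165],
       [  0.        , 432.71318999, 183.05941371],
       [  0.        ,   0.        ,   1.        ]]), 'k1': -0.04288785180619005, 'origin': array([ 342.96298883,  -16.44614887, 1635.70055188]), 'orientation': array([-2.09857414,  2.12505452, -0.18743153])}
{'clock': 0.1, 'joints': array([ 1.07489671e+00,  8.79263000e-02,  1.37212712e+00,  2.19365821e-05,
        1.68363854e+00, -1.03120634e-01]), 'qd': array([ 0.00085158, -0.00238042, -0.00561879,  0.00232403,  0.00071053,
       -0.00049121]), 'joint_torque': array([ 2.96603270e-03, -3.53015471e+01, -3.14218140e+01, -9.88724469e-05,
        7.92718667e-03, -4.25635540e-05]), 'ee_pos': array([210.32246889, 507.73891269, 249.21927733]), 'ee_rot': array([-0.61288842, -3.08057463,  0.00314003]), 'ft_force': array([-0.5288122 ,  0.07632493, -0.03011288]), 'moment': array([-0.00258817, -0.02086764, -0.03278039]), 'grip_force': 0.0, 'finger_gap': 85.08115606761196}
```

View pics/side0.png

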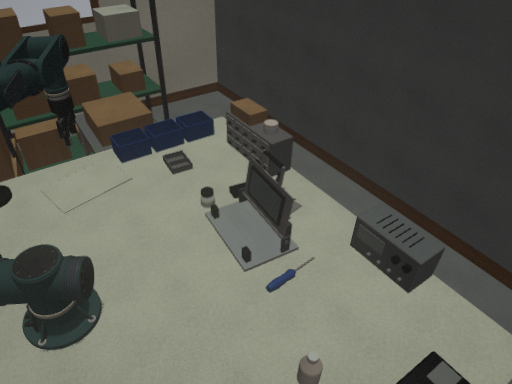

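View pics/top0.png

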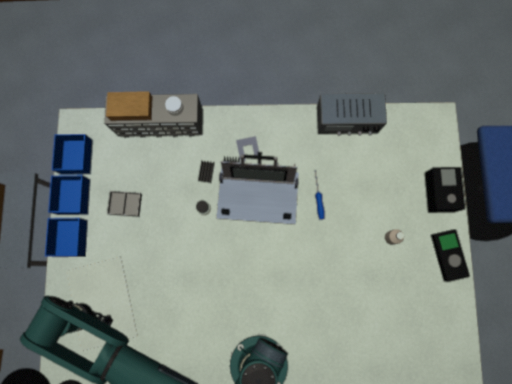

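Side: the panel leans at about (268,195), with its plate corners near (206,215), (246,265) and (296,250). Top: plate front edge runs about (218,218)–(296,223), handle about (260,159). I'll zoom in on both.

```bash
cat > h.py <<'E'
import numpy as np, cv2
from scipy.spatial.transform import Rotation as R
from workcell import r, imaging
def ray(p,uv):
    K=p["intrinsics"]; d=np.array([p["k1"],0,0,0,0.])
    x=cv2.undistortPoints(np.array([[uv]],float),K,d)[0,0]
    v=R.from_rotvec(p["orientation"]).apply([x[0],x[1],1]); return np.array(p["origin"]),v/np.linalg.norm(v)
def onz(p,uv,z):
    o,v=ray(p,uv); return o+v*(z-o[2])/v[2]
def tri(pts):
    A=np.zeros((3,3));b=np.zeros(3)
    for p,uv in pts:
        o,v=ray(p,uv);M=np.eye(3)-np.outer(v,v);A+=M;b+=M@o
    x=np.linalg.solve(A,b)
    return x,[np.linalg.norm(np.cross(x-ray(p,uv)[0],ray(p,uv)[1])) for p,uv in pts]
def proj(p,X):
    Rm=R.from_rotvec(p["orientation"]).inv(); 
    c=Rm.apply(np.array(X,float)-p["origin"]); x=c[0]/c[2];y=c[1]/c[2];f=1+p["k1"]*(x*x+y*y)
    K=p["intrinsics"]; return np.array([K[0,0]*x*f+K[0,2],K[1,1]*y*f+K[1,2]])
E
python3 - <<'E'
import cv2,numpy as np
a=cv2.imread("pics/side0.png")[145:270,195:315];b=cv2.imread("pics/top0.png")[135:235,205:315]
A=cv2.resize(a,None,fx=3.3,fy=3.3,interpolation=2);B=cv2.resize(b,None,fx=3.6,fy=3.6,interpolation=2)
o=np.zeros((600,800,3),np.uint8);o[:A.shape[0],:A.shape[1]]=A;o[:B.shape[0],400:400+B.shape[1]]=B
cv2.imwrite("pics/z.png",np.clip(o*1.5,0,255)[:415].astype(np.uint8))
E
```

```text
(no output)
```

View pics/z.png

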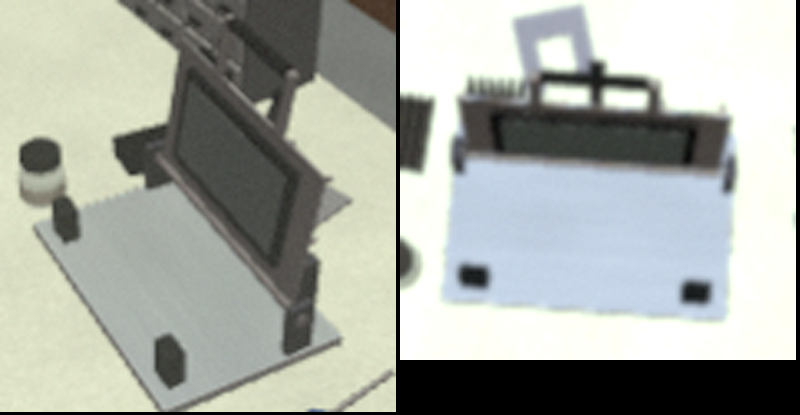

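```bash
python3 - <<'E'
from h import *
S=imaging.camera_params("side");T=imaging.camera_params("top")
s=lambda u,v:(195+u/3.3,145+v/3.3); t=lambda u,v:(205+(u-400)/3.6,135+v/3.6)
L=np.array([onz(S,s(35,228),12),onz(T,t(443,298),12)]);Rr=np.array([onz(S,s(165,410),12),onz(T,t(725,319),12)])
print("frontL",L,"frontR",Rr,"backR",onz(S,s(340,340),12))
print("tri",tri([(S,s(35,228)),(T,t(443,298))]),tri([(S,s(165,410)),(T,t(725,319))]))
hl=tri([(S,s(230,28)),(T,t(538,78))]);hr=tri([(S,s(292,73)),(T,t(655,85))])
print("handle",hl,hr)
l=L[1];q=Rr[1]; y=(l-q)/np.linalg.norm(l-q); x=np.array([y[1],-y[0],0])
print("len",np.linalg.norm(l-q),"yaw",np.arctan2(x[1],x[0]),"hinge",(l+q)/2+x*150)
print("cheek",onz(T,t(459,155),72),onz(T,t(729,172),72)," rests",onz(T,t(474,276),55),onz(T,t(696,292),55))
E
```

```text
frontL [[529.07398703 144.15772792  12.        ]
 [530.59397059 147.88390065  12.        ]] frontR [[ 506.62610732 -143.64792371   12.        ]
 [ 504.82485882 -146.57289367   12.        ]] backR [ 697.33998694 -164.60629902   12.        ]
tri (array([531.05381514, 148.28711792,   8.01739371]), [np.float64(0.0004035142854729405), np.float64(0.0004035142855089824)]) (array([ 504.60954404, -146.34310011,   15.89269509]), [np.float64(0.18982372782392481), np.float64(0.18982372782383908)])
handle (array([700.92486043,  37.3458196 , 262.04916257]), [np.float64(0.7150947655680608), np.float64(0.7150947655679067)]) (array([690.61145928, -68.95611584, 273.85413062]), [np.float64(0.281878494923086), np.float64(0.2818784949231557)])
len 295.5822234887316 yaw -0.08729167350664024 hinge [667.13828978 -12.42162516  12.        ]
cheek [670.87370505 126.10313455  72.        ] [ 649.11059748 -150.2232905    72.        ]  rests [547.81804424 111.8746457   55.        ] [ 528.44753696 -114.42391972   55.        ]
```

```bash
cat >> h.py <<'E'
YAW=-0.085; H=np.array([664,-12.5,0.])
def jig(): 
    x=np.array([np.cos(YAW),np.sin(YAW),0]);return x,np.array([-x[1],x[0],0]),np.array([0,0,1.])
def W(p): x,y,z=jig(); return H+x*p[0]+y*p[1]+z*p[2]
def Rh(tilt=0): # handle grasp, tool y ~ jig x; tilt>0: fingers point away from robot
    x,y,z=jig(); M=np.column_stack([y,x,-z]); return R.from_rotvec(y*-tilt)*R.from_matrix(M)
def Rl():
    x,y,z=jig(); return R.from_matrix(np.column_stack([-x,y,-z]))
def rows(targets,start=None):
    s=r.sense() if start is None else None
    p0,R0=(s["ee_pos"],R.from_rotvec(s["ee_rot"])) if start is None else start
    out=[]
    for p,Rt in targets:
        out.append(np.r_[R0.inv().apply(np.array(p)-p0)/200,(R0.inv()*Rt).as_rotvec()/np.pi])
    for o in out: print(", ".join("%.3f"%v for v in o)+",")
E
python3 - <<'E'
from h import *
s=r.sense();p0=s["ee_pos"];R0=R.from_rotvec(s["ee_rot"])
hd=W([-215*np.sin(-.15),0,55+215*np.cos(.15)]);print(hd)
pre=hd+[-25,0,110]
for f in(.33,.67,1):
    rows([(p0+f*(pre-p0),Rh())])
# chain
from scipy.spatial.transform import Slerp
sl=Slerp([0,1],R.concatenate([R0,Rh()]))
P=[(p0+f*(pre-p0),sl(f)) for f in (0,.34,.68,1)]
for i in range(3): print("leg",i);rows([P[i+1]],P[i])
E
```

```text
[696.01320162 -15.2276945  267.58578176]
-1.032, -0.507, -0.211, -0.001, 0.000, 0.402,
-2.096, -1.029, -0.428, -0.001, 0.000, 0.402,
-3.129, -1.535, -0.639, -0.001, 0.000, 0.402,
leg 0
-1.064, -0.522, -0.217, -0.000, 0.000, 0.137,
leg 1
-1.184, -0.032, -0.218, -0.000, 0.000, 0.137,
leg 2
-1.026, 0.437, -0.205, -0.000, 0.000, 0.129,
```

Request:
play_rows:
  steps: [-0.2,-0.1,-0.2,0,0,0.05,-0.5,-0.25,-0.4,0,0,0.12,-0.8,-0.4,-0.6,0,0,0.2,-1,-0.5,-0.64,0,0,0.28,-1,-0.5,-0.64,0,0,0.34,-1,-0.5,-0.64,0,0,0.402,-1,-0.5,-0.64,0,0,0.402]
  fingers: 1

```text
clock: 0.98
ee_pos: [357.3, 338.7, 377.9]
ee_rot: [-2.321, -2.117, 0.001]
ft_force: [-0.9, -0.2, 0.1]
finger_gap: 85.4
grip_force: 0.0
```

```bash
python3 - <<'E'
from h import *
hd=W([32,0,267.6]); pre=hd+[-25,0,110]
p=r.sense();print(p["ee_pos"],p["clock"]);rows([(p["ee_pos"]+(pre-p["ee_pos"])*.5,Rh()),(pre,Rh())])
E
```

```text
[357.27499469 338.71354984 377.85989726] 0.975
-0.809, 0.862, 0.000, -0.000, 0.000, -0.002,
-1.619, 1.723, 0.001, -0.000, 0.000, -0.002,
```

Request:
play_rows:
  steps: [-0.2,0.21,0,0,0,0,-0.4,0.43,0,0,0,0,-0.6,0.64,0,0,0,0,-0.8,0.86,0,0,0,0,-0.8,0.86,0,0,0,0]

```text
clock: 1.6
ee_pos: [516.9, 161.9, 376.1]
ee_rot: [-2.32, -2.117, 0.005]
ft_force: [-0.4, 1.2, -0.0]
finger_gap: 85.4
grip_force: 0.0
```

Request:
play_rows:
  steps: [-0.2,0.21,0,0,0,0,-0.4,0.43,0,0,0,0,-0.6,0.64,0,0,0,0,-0.8,0.86,0,0,0,0,-0.82,0.86,0,0,0,0,-0.82,0.86,0,0,0,0,-0.82,0.86,0,0,0,0]

```text
clock: 2.48
ee_pos: [671.4, -10.9, 380.0]
ee_rot: [2.31, 2.127, 0.003]
ft_force: [0.5, 0.2, -0.3]
finger_gap: 85.5
grip_force: 0.0
```

```bash
python3 - <<'E'
from h import *
s=r.sense();P=imaging.camera_params("wrist");a=imaging.get_image("wrist")
print(s["ee_pos"],s["ee_rot"],s["joints"],P)
for X in(W([32,49,267.6]),W([32,-49,267.6])): print(proj(P,X))
cv2.imwrite("pics/w1.png",a)
E
```

```text
[671.36943649 -10.89711219 380.03233951] [2.3104441  2.12711223 0.00278161] [-1.00899467e-01  3.94616805e-01  7.42307216e-01  6.63420927e-04
  2.00267860e+00 -1.80407357e-02] {'intrinsics': array([[300.75074247,   0.        , 252.25522446],
       [  0.        , 300.75074247, 192.18239853],
       [  0.        ,   0.        ,   1.        ]]), 'k1': -0.024058466554316274, 'origin': array([676.58893094,  64.29383688, 503.95139292]), 'orientation': array([ 2.8415966 , -0.11891572, -0.01417757])}
[284.7220848  138.40754627]
[280.98019911 251.23790544]
```

View pics/w1.png

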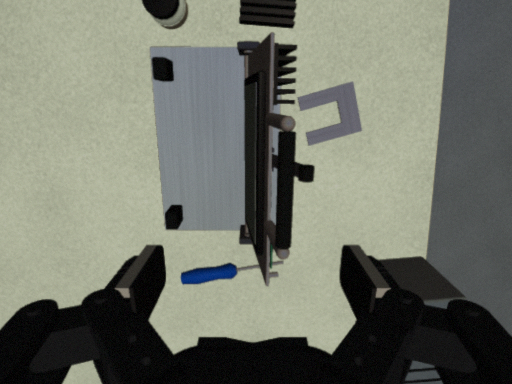

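Wrist view: the sleeve runs from (287,132) to (284,247), and the plate's front corners are at (151,48) and (165,231). The folded leg's foot is at (306,172).

```bash
python3 - <<'E'
from h import *
P=imaging.camera_params("wrist");T=imaging.camera_params("top");S=imaging.camera_params("side")
s=lambda u,v:(195+u/3.3,145+v/3.3); t=lambda u,v:(205+(u-400)/3.6,135+v/3.6)
print("sleeve tri",tri([(P,(285.5,189.5)),(T,t(596.5,79.5)),(S,s(261,50))]))
a=onz(P,(287,132),267.6);b=onz(P,(284,247),267.6);print(a,b,np.linalg.norm(a-b),np.arctan2(-(a-b)[0],(a-b)[1]))
c=onz(P,(151,48),12);d=onz(P,(165,231),12);print(c,d,np.linalg.norm(c-d),np.arctan2(-(c-d)[0],(c-d)[1]))
m=(c+d)/2;print("hinge from plate",m+150*np.array([np.cos(.085),-np.sin(.085),0]))
for uv in((163,69),(174,217)):print("rest",onz(P,uv,55))
print("foot",onz(P,(306,172),55+152*np.cos(.15)-39*np.sin(.15)*-1*-1))
E
```

```text
sleeve tri (array([699.2660104 , -12.73164981, 263.23802823]), [np.float64(3.1475155131137), np.float64(3.4891649342608666), np.float64(1.1845981136896067)])
[702.12122795  38.3216294  267.6       ] [694.62788978 -60.31341064 267.6       ] 98.91926627613883 -0.07582469648083348
[532.71184946 152.14682948  12.        ] [ 504.1676918 -145.4956397   12.       ] 299.00804069123336 -0.09560843550520493
hinge from plate [667.8982218   -9.40905753  12.        ]
rest [557.30753183 116.30860878  55.        ]
rest [ 537.81022292 -104.1431187    55.        ]
foot [727.15198373 -11.79005745 199.46511668]
```

```bash
sed -i 's/^YAW=.*/YAW=-0.087; H=np.array([666,-9.5,0.])/' h.py; python3 - <<'E'
from h import *
hd=W([32,0,267.6]);print(hd)
rows([(hd+[0,0,60],Rh()),(hd,Rh())])
E
```

```text
[697.87897237 -12.28048931 267.6       ]
0.004, 0.132, 0.263, 0.001, -0.000, 0.001,
0.004, 0.131, 0.563, 0.001, -0.000, 0.001,
```

Request:
play_rows:
  steps: [0,0.07,0.1,0,0,0,0,0.13,0.26,0,0,0,0,0.13,0.38,0,0,0,0,0.13,0.48,0,0,0,0,0.13,0.55,0,0,0,0,0.13,0.56,0,0,0,0,0.13,0.56,0,0,0]

```text
clock: 3.4
ee_pos: [698.4, -14.9, 266.9]
ee_rot: [2.313, 2.125, 0.001]
ft_force: [-0.1, -0.3, -0.2]
finger_gap: 85.3
grip_force: 0.0
```

Request:
play_rows:
  steps: [0,0,0,0,0,0,0,0,0,0,0,0,0,0,0,0,0,0,0,0,0,0,0,0,0,0,0,0,0,0,0,0,0,0,0,0,0,0,0,0,0,0,0,0,0,0,0,0]
  fingers: 0
  grip_force: 40

```text
clock: 4.4
ee_pos: [697.9, -15.0, 266.5]
ee_rot: [-2.313, -2.125, 0.001]
ft_force: [-4.2, -0.2, 2.1]
finger_gap: 12.5
grip_force: 39.1
```

```bash
python3 - <<'E'
from h import *
s=r.sense();print(s["ee_pos"],s["ft_force"],s["finger_gap"])
c=s["ee_pos"]; hd=W([32.1,0,267.6]); off=c-hd; print(off)
# arc from -0.15 to 1.45 about hinge; keep start offset
for k in (1,2):
    ths=np.linspace(-.15,1.45,39)[1:]
T=[]
for th in ths:
    T.append((c+ W([-215*np.sin(th),0,55+215*np.cos(th)])-W([215*np.sin(.15),0,55+215*np.cos(.15)]),Rh()))
print("A");rows(T[:19]);print("B");rows(T[19:],T[18])
E
```

```text
[697.8749362  -15.02890533 266.52741239] [-4.17615326 -0.16077477  2.07362198] 12.549911741980406
[-0.10365795 -2.73972699 -1.07258761]
A
0.000, -0.045, -0.006, -0.000, -0.000, 0.001,
0.000, -0.090, -0.010, -0.000, -0.000, 0.001,
0.000, -0.135, -0.012, -0.000, -0.000, 0.001,
0.000, -0.180, -0.012, -0.000, -0.000, 0.001,
0.000, -0.226, -0.010, -0.000, -0.000, 0.001,
0.001, -0.271, -0.006, -0.000, -0.000, 0.001,
0.001, -0.316, -0.001, -0.000, -0.000, 0.001,
0.001, -0.360, 0.007, -0.000, -0.000, 0.001,
0.001, -0.405, 0.016, -0.000, -0.000, 0.001,
0.001, -0.448, 0.027, -0.000, -0.000, 0.001,
0.001, -0.492, 0.041, -0.000, -0.000, 0.001,
0.001, -0.535, 0.055, -0.000, -0.000, 0.001,
0.001, -0.577, 0.072, -0.000, -0.000, 0.001,
0.001, -0.618, 0.090, -0.000, -0.000, 0.001,
0.001, -0.658, 0.111, -0.000, -0.000, 0.001,
0.001, -0.698, 0.132, -0.000, -0.000, 0.001,
0.002, -0.737, 0.156, -0.000, -0.000, 0.001,
0.002, -0.775, 0.181, -0.000, -0.000, 0.001,
0.002, -0.811, 0.208, -0.000, -0.000, 0.001,
B
-0.000, -0.035, 0.028, 0.000, 0.000, 0.000,
-0.000, -0.070, 0.058, 0.000, 0.000, 0.000,
-0.000, -0.103, 0.089, 0.000, 0.000, 0.000,
-0.000, -0.134, 0.121, 0.000, 0.000, 0.000,
-0.000, -0.164, 0.155, 0.000, 0.000, 0.000,
-0.000, -0.193, 0.190, 0.000, 0.000, 0.000,
-0.000, -0.221, 0.226, 0.000, 0.000, 0.000,
-0.000, -0.246, 0.263, 0.000, 0.000, 0.000,
-0.000, -0.270, 0.301, 0.000, 0.000, 0.000,
-0.000, -0.293, 0.341, 0.000, 0.000, 0.000,
-0.000, -0.314, 0.381, 0.000, 0.000, 0.000,
-0.000, -0.333, 0.422, 0.000, 0.000, 0.000,
-0.000, -0.350, 0.464, 0.000, 0.000, 0.000,
-0.000, -0.366, 0.506, 0.000, 0.000, 0.000,
-0.000, -0.380, 0.549, 0.000, 0.000, 0.000,
-0.000, -0.392, 0.593, 0.000, 0.000, 0.000,
-0.000, -0.402, 0.637, 0.000, 0.000, 0.000,
-0.000, -0.410, 0.681, 0.000, 0.000, 0.000,
-0.000, -0.417, 0.726, 0.000, 0.000, 0.000,
```

Request:
play_rows:
  steps: [0,-0.045,-0.006,0,0,0,0,-0.09,-0.01,0,0,0,0,-0.135,-0.012,0,0,0,0,-0.18,-0.012,0,0,0,0,-0.226,-0.01,0,0,0,0,-0.271,-0.006,0,0,0,0,-0.316,-0.001,0,0,0,0,-0.36,0.007,0,0,0,0,-0.405,0.016,0,0,0,0,-0.448,0.027,0,0,0,0,-0.492,0.041,0,0,0,0,-0.535,0.055,0,0,0,0,-0.577,0.072,0,0,0,0,-0.618,0.09,0,0,0,0,-0.658,0.111,0,0,0,0,-0.698,0.132,0,0,0,0,-0.737,0.156,0,0,0,0,-0.775,0.181,0,0,0,0,-0.811,0.208,0,0,0,0,-0.811,0.208,0,0,0]

```text
clock: 6.9
ee_pos: [534.2, -0.9, 223.4]
ee_rot: [-2.31, -2.123, 0.005]
ft_force: [-5.8, 1.6, 5.3]
finger_gap: 12.3
grip_force: 39.7
```

```bash
python3 - <<'E'
from h import *
s=r.sense();c=s["ee_pos"];print(c,s["ft_force"],s["moment"],s["finger_gap"])
x,y,z=jig();d=c-H;print("jig x,z from hinge",d@x,d[2]-55,"rad",np.hypot(d@x,d[2]-55),"th",np.arctan2(-(d@x),d[2]-55))
P=imaging.camera_params("wrist");cv2.imwrite("pics/w2.png",imaging.get_image("wrist"));print(P["origin"],P["orientation"])
E
```

```text
[534.19371499  -0.87321435 223.42715209] [-5.7957509   1.59683689  5.26301665] [0.26488613 0.91388717 0.0294355 ] 12.349114890429933
jig x,z from hinge -132.05736259043417 168.42715208576456 rad 214.02535497941048 th 0.6649469353913411
[540.50075019  74.26734903 347.33110473] [ 2.84160305 -0.12033326 -0.02520701]
```

View pics/w2.png

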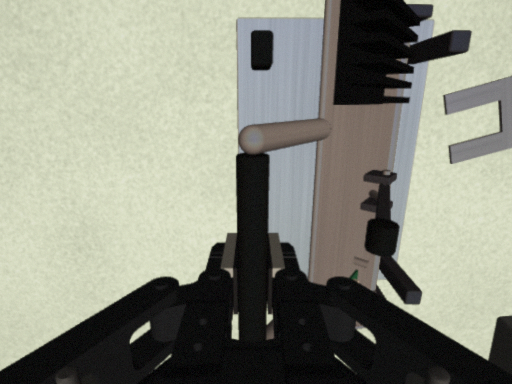

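The sleeve is held at (252,250) and the panel is following; the leg foot is at (381,237), still folded. I'll continue lowering.

Request:
play_rows:
  steps: [0,-0.035,0.028,0,0,0,0,-0.07,0.058,0,0,0,0,-0.103,0.089,0,0,0,0,-0.134,0.121,0,0,0,0,-0.164,0.155,0,0,0,0,-0.193,0.19,0,0,0,0,-0.221,0.226,0,0,0,0,-0.246,0.263,0,0,0,0,-0.27,0.301,0,0,0,0,-0.293,0.341,0,0,0,0,-0.314,0.381,0,0,0,0,-0.333,0.422,0,0,0,0,-0.35,0.464,0,0,0,0,-0.366,0.506,0,0,0,0,-0.38,0.549,0,0,0,0,-0.392,0.593,0,0,0,0,-0.402,0.637,0,0,0,0,-0.41,0.681,0,0,0,0,-0.416,0.72,0,0,0,0,-0.416,0.72,0,0,0]

```text
clock: 9.45
ee_pos: [453.3, 6.1, 80.1]
ee_rot: [-2.313, -2.124, 0.0]
ft_force: [-4.4, 4.2, -2.5]
finger_gap: 12.9
grip_force: 39.2
```

```bash
python3 - <<'E'
from h import *
s=r.sense();c=s["ee_pos"];print(c,s["ft_force"],s["moment"],s["finger_gap"])
x,y,z=jig();d=c-H;print("jig x,z from hinge",d@x,d@y,d[2]-55,"rad",np.hypot(d@x,d[2]-55),"th",np.arctan2(-(d@x),d[2]-55))
E
```

```text
[453.29349376   6.11493362  80.10186607] [-4.38887365  4.21703392 -2.53369557] [ 0.62145219  0.61815351 -0.0669608 ] 12.916224511776598
jig x,z from hinge -213.25881221198873 -2.9262540628912697 25.10186607126846 rad 214.73105193783263 th 1.453629333620687
```

Request:
play_rows:
  steps: [0,0,0,0,0,0,0,0,0,0,0,0,0,0,0,0,0,0,0,0,0,0,0,0,0,0,-0.1,0,0,0,0,0,-0.3,0,0,0,0,0,-0.5,0,0,0,0,0,-0.7,0,0,0,0,0,-0.7,0,0,0]
  fingers: 0.5

```text
clock: 10.58
ee_pos: [455.9, 5.5, 225.1]
ee_rot: [2.309, 2.12, 0.009]
ft_force: [0.8, -0.9, 0.3]
finger_gap: 42.7
grip_force: 0.0
```

```bash
python3 - <<'E'
from h import *
s=r.sense();print(s["ee_pos"],s["ft_force"])
rows([(W([-146,0,210]),Rl())])
E
```

```text
[455.85448237   5.47953152 225.09172279] [ 0.77463248 -0.87144917  0.32401306]
0.016, 0.323, 0.078, 0.002, 0.002, -0.499,
```

Request:
play_rows:
  steps: [0,0.1,0,0,0,-0.05,0,0.2,0,0,0,-0.1,0,0.3,0,0,0,-0.15,0,0.32,0.03,0,0,-0.2,0.01,0.32,0.07,0,0,-0.25,0.01,0.32,0.07,0,0,-0.3,0.01,0.32,0.07,0,0,-0.35,0.01,0.32,0.07,0,0,-0.4,0.01,0.32,0.07,0,0,-0.45,0.01,0.32,0.07,0,0,-0.5,0.01,0.32,0.07,0,0,-0.5,0.01,0.32,0.07,0,0,-0.5]

```text
clock: 12.08
ee_pos: [517.3, 2.3, 205.9]
ee_rot: [-0.137, -3.137, -0.0]
ft_force: [-0.2, -0.4, -0.5]
finger_gap: 42.8
grip_force: 0.0
```

```bash
python3 - <<'E'
from h import *
s=r.sense();print(s["ee_pos"],s["joints"][5])
P=imaging.camera_params("wrist");cv2.imwrite("pics/w3.png",imaging.get_image("wrist"));print(P["origin"],P["orientation"])
for X in([-146,0,112],[-62.6,0,79],[-62.6,15,79],[-213.4,49,81],[-213.4,-49,81]): print(X,proj(P,W(X)))
E
```

```text
[517.34500144   2.34655868 205.90377478] -1.5887244005750378
[442.15250059   9.42894971 329.86247627] [2.14440639 1.96391713 0.29401603]
[-146, 0, 112] [253.13443236 206.96693715]
[-62.6, 0, 79] [253.03638074 277.26988582]
[-62.6, 15, 79] [268.70589864 277.25330429]
[-213.4, 49, 81] [313.9627951  114.85036978]
[-213.4, -49, 81] [192.10327878 114.94890761]
```

View pics/w3.png

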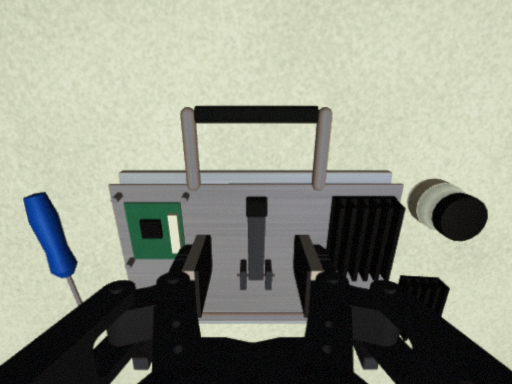

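Foot at (257,206) and hub lugs at (256,275); the sleeve is centred at column 256.5, so the fixture sits about 2.7 mm further to +y. The leg is between the open fingers, so I'll go down to it.

```bash
sed -i 's/^YAW=.*/YAW=-0.087; H=np.array([666.4,-6.8,0.])/' h.py; python3 - <<'E'
from h import *
rows([(W([-146,0,112]),Rl())])
E
```

```text
-0.016, 0.019, 0.471, 0.000, -0.000, 0.000,
```

Request:
play_rows:
  steps: [-0.016,0.019,0.1,0,0,0,-0.016,0.019,0.2,0,0,0,-0.016,0.019,0.3,0,0,0,-0.016,0.019,0.38,0,0,0,-0.016,0.019,0.44,0,0,0,-0.016,0.019,0.471,0,0,0,-0.016,0.019,0.471,0,0,0]

```text
clock: 13.0
ee_pos: [521.1, 5.9, 112.3]
ee_rot: [-0.134, -3.138, -0.0]
ft_force: [-0.4, -0.3, 0.5]
finger_gap: 42.4
grip_force: 0.0
```

Request:
play_rows:
  steps: [0,0,0,0,0,0,0,0,0,0,0,0,0,0,0,0,0,0,0,0,0,0,0,0,0,0,0,0,0,0,0,0,0,0,0,0]
  fingers: 0
  grip_force: 20

```text
clock: 13.75
ee_pos: [521.6, 5.2, 113.3]
ee_rot: [0.134, 3.137, -0.002]
ft_force: [-1.0, -5.0, 4.6]
finger_gap: 15.4
grip_force: 24.3
```

```bash
python3 - <<'E'
from h import *
s=r.sense();c=s["ee_pos"];print(c,W([-146,0,112]),s["ft_force"],s["finger_gap"])
T=[]
p=np.array([-np.sin(1.45),np.cos(1.45)]);n=np.array([np.cos(1.45),np.sin(1.45)])
f=lambda a:90*(np.cos(a)*p+np.sin(a)*n)
for a in np.linspace(.26,2.48,20)[1:]:
    d=f(a)-f(.26); x,y,z=jig(); T.append((c+x*d[0]+z*d[1],Rl()))
rows(T)
cv2.imwrite("pics/w4.png",imaging.get_image("wrist"))
E
```

```text
[521.55358401   5.20271321 113.29904304] [520.95218858   5.88598249 112.        ] [-1.01340108 -5.0044721   4.64622523] 15.35542600460072
-0.022, -0.000, -0.048, -0.000, 0.000, 0.001,
-0.050, -0.000, -0.092, -0.000, 0.000, 0.001,
-0.083, -0.000, -0.133, -0.000, 0.000, 0.001,
-0.120, -0.000, -0.170, -0.000, 0.000, 0.001,
-0.162, -0.001, -0.202, -0.000, 0.000, 0.001,
-0.207, -0.001, -0.230, -0.000, 0.000, 0.001,
-0.255, -0.001, -0.252, -0.000, 0.000, 0.001,
-0.305, -0.001, -0.268, -0.000, 0.000, 0.001,
-0.356, -0.001, -0.278, -0.000, 0.000, 0.001,
-0.408, -0.001, -0.282, -0.000, 0.000, 0.001,
-0.461, -0.001, -0.280, -0.000, 0.000, 0.001,
-0.513, -0.001, -0.272, -0.000, 0.000, 0.001,
-0.564, -0.001, -0.258, -0.000, 0.000, 0.001,
-0.612, -0.001, -0.238, -0.000, 0.000, 0.001,
-0.658, -0.001, -0.212, -0.000, 0.000, 0.001,
-0.701, -0.001, -0.182, -0.000, 0.000, 0.001,
-0.740, -0.002, -0.146, -0.000, 0.000, 0.001,
-0.774, -0.002, -0.107, -0.000, 0.000, 0.001,
-0.804, -0.002, -0.063, -0.000, 0.000, 0.001,
```

View pics/w4.png

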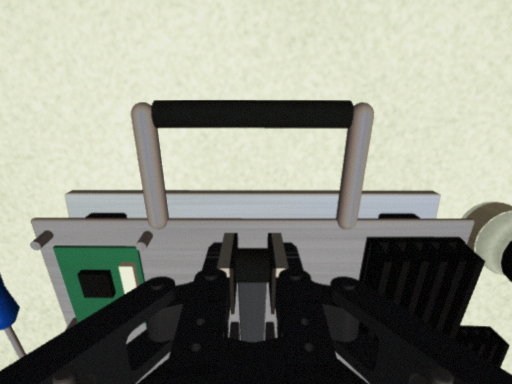

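The foot is gripped at about (254,262), gap 15.4 mm. I'll swing it in two parts, checking the force between them.

Request:
play_rows:
  steps: [-0.022,0,-0.048,0,0,0,-0.05,0,-0.092,0,0,0,-0.083,0,-0.133,0,0,0,-0.12,0,-0.17,0,0,0,-0.162,0,-0.202,0,0,0,-0.207,0,-0.23,0,0,0,-0.255,0,-0.252,0,0,0,-0.305,0,-0.268,0,0,0,-0.305,0,-0.268,0,0,0]

```text
clock: 14.92
ee_pos: [581.2, 0.0, 165.2]
ee_rot: [-0.134, -3.135, 0.002]
ft_force: [-3.2, -5.3, 2.4]
finger_gap: 15.5
grip_force: 23.2
```

```bash
python3 - <<'E'
from h import *
s=r.sense();c=s["ee_pos"];print(c,s["ft_force"],s["finger_gap"])
p=np.array([-np.sin(1.45),np.cos(1.45)]);n=np.array([np.cos(1.45),np.sin(1.45)])
h=W([-62.6,0,78.7]);d=c-h;x,y,z=jig();print("jig rel hub",d@x,d@y,d[2],np.hypot(d@x,d[2]))
f=lambda a:90*(np.cos(a)*p+np.sin(a)*n)
A=np.linspace(.26,2.48,20)
rows([(c+x*(f(a)-f(A[8]))[0]+z*(f(a)-f(A[8]))[1],Rl()) for a in A[9:]])
E
```

```text
[5.81205975e+02 1.98073043e-03 1.65233031e+02] [-3.18845505 -5.32423444  2.42451247] 15.519725616419343
jig rel hub -22.862837153935512 -0.626278719137418 86.53303089826171 89.50237292478279
-0.051, -0.000, -0.010, -0.000, -0.001, 0.000,
-0.104, -0.000, -0.015, -0.000, -0.001, 0.000,
-0.156, -0.000, -0.013, -0.000, -0.001, 0.000,
-0.208, -0.000, -0.005, -0.000, -0.001, 0.000,
-0.259, -0.000, 0.009, -0.000, -0.001, 0.000,
-0.308, -0.000, 0.028, -0.000, -0.001, 0.000,
-0.354, -0.000, 0.054, -0.000, -0.001, 0.000,
-0.397, -0.000, 0.084, -0.000, -0.001, 0.000,
-0.436, -0.001, 0.119, -0.000, -0.001, 0.000,
-0.470, -0.001, 0.159, -0.000, -0.001, 0.000,
-0.500, -0.001, 0.202, -0.000, -0.001, 0.000,
```

Radius is 89.5 mm and forces are small.

Request:
play_rows:
  steps: [-0.051,0,-0.01,0,0,0,-0.104,0,-0.015,0,0,0,-0.156,0,-0.013,0,0,0,-0.208,0,-0.005,0,0,0,-0.259,0,0.009,0,0,0,-0.308,0,0.028,0,0,0,-0.354,0,0.054,0,0,0,-0.397,0,0.084,0,0,0,-0.436,0,0.119,0,0,0,-0.47,0,0.159,0,0,0,-0.485,0,0.18,0,0,0,-0.495,0,0.195,0,0,0,-0.495,0,0.195,0,0,0]

```text
clock: 16.55
ee_pos: [682.0, -8.7, 127.5]
ee_rot: [0.134, 3.135, -0.002]
ft_force: [2.1, -4.9, 3.4]
finger_gap: 15.6
grip_force: 26.7
```

```bash
python3 - <<'E'
from h import *
s=r.sense();c=s["ee_pos"];print(c,s["ft_force"],s["finger_gap"])
h=W([-62.6,0,78.7]);d=c-h;x,y,z=jig();print("jig rel hub",d@x,d@y,d[2],np.hypot(d@x,d[2]),"leg",np.pi-np.arctan2(d[2],d@x)-0.121+0 -.26, "->",np.pi-.26-.121-np.arctan2(d[2],d@x))
E
```

```text
[681.96836976  -8.73367865 127.54968562] [ 2.09748236 -4.87495756  3.42234854] 15.55150823831944
jig rel hub 78.2775063183459 -0.5736250822358775 48.849685616344686 92.26949539384289 leg 2.202671187686029 -> 2.2026711876860294
```

Request:
play_rows:
  steps: [0,0,0,0,0,0,0,0,0,0,0,0,0,0,0,0,0,0,0,0,-0.1,0,0,0,0,0,-0.25,0,0,0,0,0,-0.45,0,0,0,0,0,-0.6,0,0,0,0,0,-0.6,0,0,0]
  fingers: 0.5

```text
clock: 17.55
ee_pos: [682.1, -7.7, 253.1]
ee_rot: [0.133, 3.129, -0.0]
ft_force: [-0.6, -0.7, 0.3]
finger_gap: 42.5
grip_force: 0.0
```

```bash
python3 - <<'E'
from h import *
s=r.sense();print(s["ee_pos"],s["ft_force"])
a=(W([-120,0,230]),Rh());rows([a]);rows([(W([-213.4,0,190]),Rh())],a)
E
```

```text
[682.0818713   -7.65806924 253.09151568] [-0.55197321 -0.73447765  0.26363358]
0.680, -0.001, 0.109, 0.003, 0.002, 0.501,
-0.000, -0.467, 0.200, 0.000, 0.000, 0.000,
```

Request:
play_rows:
  steps: [0.1,0,0,0,0,0.05,0.2,0,0,0,0,0.1,0.3,0,0,0,0,0.15,0.4,0,0,0,0,0.2,0.5,0,0,0,0,0.25,0.6,0,0,0,0,0.3,0.7,0,0,0,0,0.35,0.8,0,0,0,0,0.4,0.9,0,0,0,0,0.45,1,0,0,0,0,0.5,1,0,0.1,0,0,0.5,1,0,0.1,0,0,0.5]

```text
clock: 19.05
ee_pos: [479.7, 9.5, 224.6]
ee_rot: [-2.311, -2.123, 0.005]
ft_force: [0.1, -0.7, 0.4]
finger_gap: 42.9
grip_force: 0.0
```

```bash
python3 - <<'E'
from h import *
s=r.sense();print(s["ee_pos"])
rows([(W([-213.4,0,160]),Rh()),(W([-213.4,0,81]),Rh())])
P=imaging.camera_params("wrist");cv2.imwrite("pics/w5.png",imaging.get_image("wrist"))
for X in([-213.4,49,81],[-213.4,-49,81],[12.7,0,128]): print(X,proj(P,W(X)))
E
```

```text
[479.66314633   9.49194904 224.59392926]
0.000, -0.128, 0.324, -0.002, -0.000, 0.001,
0.000, -0.126, 0.719, -0.002, -0.000, 0.001,
[-213.4, 49, 81] [224.39074281 131.39717167]
[-213.4, -49, 81] [226.96145735 233.66962882]
[12.7, 0, 128] [508.41975172 202.29586317]
```

View pics/w5.png

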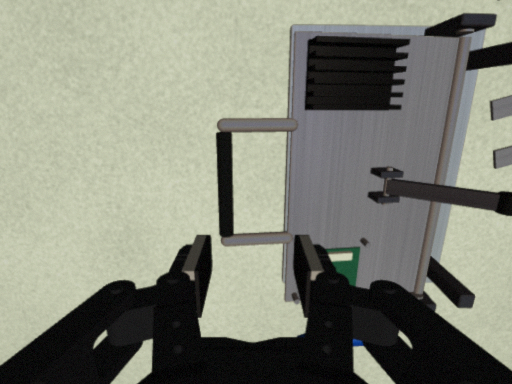

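The leg is fully out, from hub (388,187) to foot (505,202). The sleeve runs (225,132)–(226,236), as predicted, so I'll regrasp it.

Request:
play_rows:
  steps: [0,-0.05,0.05,0,0,0,0,-0.1,0.15,0,0,0,0,-0.127,0.3,0,0,0,0,-0.127,0.45,0,0,0,0,-0.127,0.58,0,0,0,0,-0.127,0.67,0,0,0,0,-0.127,0.715,0,0,0,0,-0.127,0.715,0,0,0]

```text
clock: 20.1
ee_pos: [456.0, 11.4, 84.0]
ee_rot: [-2.313, -2.125, 0.001]
ft_force: [0.4, -0.4, -0.5]
finger_gap: 42.8
grip_force: 0.0
```

Request:
play_rows:
  steps: [0,0,0,0,0,0,0,0,0,0,0,0,0,0,0,0,0,0,0,0,0,0,0,0,0,0,0,0,0,0,0,0,0,0,0,0]
  fingers: 0
  grip_force: 40

```text
clock: 20.85
ee_pos: [453.8, 11.6, 84.6]
ee_rot: [-2.311, -2.123, 0.006]
ft_force: [-7.1, 0.5, 4.8]
finger_gap: 12.8
grip_force: 38.9
```

```bash
python3 - <<'E'
from h import *
s=r.sense();c=s["ee_pos"];print(c,W([-213.4,0,81]),s["ft_force"],s["finger_gap"])
x,y,z=jig()
ths=np.linspace(1.45,0,37); f=lambda t:x*-215*np.sin(t)+z*215*np.cos(t)
T=[(c+f(t)-f(1.45),Rh()) for t in ths]
rows(T[1:19]);print("B");rows(T[19:],T[18])
E
```

```text
[453.80184477  11.61910913  84.58736338] [453.80710303  11.74238811  81.        ] [-7.12513262  0.46864856  4.82248962] 12.770259984913194
-0.000, 0.006, -0.043, -0.002, 0.000, 0.001,
-0.000, 0.013, -0.086, -0.002, 0.000, 0.001,
-0.000, 0.023, -0.128, -0.002, 0.000, 0.001,
-0.000, 0.034, -0.170, -0.002, 0.000, 0.001,
-0.000, 0.046, -0.211, -0.002, 0.000, 0.001,
-0.000, 0.061, -0.252, -0.002, 0.000, 0.001,
-0.000, 0.077, -0.292, -0.002, 0.000, 0.001,
-0.000, 0.094, -0.332, -0.002, 0.000, 0.001,
-0.000, 0.113, -0.371, -0.002, 0.000, 0.001,
-0.000, 0.134, -0.409, -0.002, 0.000, 0.001,
-0.000, 0.156, -0.446, -0.002, 0.000, 0.001,
-0.000, 0.180, -0.482, -0.002, 0.000, 0.001,
-0.001, 0.205, -0.517, -0.002, 0.000, 0.001,
-0.001, 0.231, -0.552, -0.002, 0.000, 0.001,
-0.001, 0.259, -0.585, -0.002, 0.000, 0.001,
-0.001, 0.289, -0.617, -0.002, 0.000, 0.001,
-0.001, 0.319, -0.647, -0.002, 0.000, 0.001,
-0.001, 0.351, -0.677, -0.002, 0.000, 0.001,
B
0.000, 0.033, -0.028, 0.000, 0.000, 0.000,
0.000, 0.067, -0.055, 0.000, 0.000, 0.000,
0.000, 0.102, -0.080, 0.000, 0.000, 0.000,
-0.000, 0.138, -0.104, 0.000, 0.000, 0.000,
0.000, 0.175, -0.126, 0.000, 0.000, 0.000,
0.000, 0.213, -0.147, 0.000, 0.000, 0.000,
0.000, 0.252, -0.167, 0.000, 0.000, 0.000,
0.000, 0.291, -0.184, 0.000, 0.000, 0.000,
0.000, 0.332, -0.201, 0.000, 0.000, 0.000,
0.000, 0.372, -0.215, 0.000, 0.000, 0.000,
0.000, 0.414, -0.228, 0.000, 0.000, 0.000,
0.000, 0.456, -0.239, 0.000, 0.000, 0.000,
0.000, 0.498, -0.249, 0.000, 0.000, 0.000,
0.000, 0.540, -0.256, 0.000, 0.000, 0.000,
0.000, 0.583, -0.263, 0.000, 0.000, 0.000,
0.000, 0.626, -0.267, 0.000, 0.000, 0.000,
0.000, 0.670, -0.269, 0.000, 0.000, 0.000,
0.000, 0.713, -0.270, 0.000, 0.000, 0.000,
```

Request:
play_rows:
  steps: [0,0.006,-0.043,0,0,0,0,0.013,-0.086,0,0,0,0,0.023,-0.128,0,0,0,0,0.034,-0.17,0,0,0,0,0.046,-0.211,0,0,0,0,0.061,-0.252,0,0,0,0,0.077,-0.292,0,0,0,0,0.094,-0.332,0,0,0,0,0.113,-0.371,0,0,0,0,0.134,-0.409,0,0,0,0,0.156,-0.446,0,0,0,0,0.18,-0.482,0,0,0,0,0.205,-0.517,0,0,0,0,0.231,-0.552,0,0,0,0,0.259,-0.585,0,0,0,0,0.289,-0.617,0,0,0,0,0.319,-0.647,0,0,0,0,0.351,-0.677,0,0,0,0,0.351,-0.677,0,0,0]

```text
clock: 23.22
ee_pos: [526.3, 5.3, 221.3]
ee_rot: [2.313, 2.124, 0.001]
ft_force: [-6.7, -0.8, 3.8]
finger_gap: 12.4
grip_force: 39.9
```

```bash
python3 - <<'E'
from h import *
s=r.sense();c=s["ee_pos"];print(c,s["ft_force"],s["finger_gap"],s["grip_force"])
x,y,z=jig();d=c-H;print("jig",d@x,d@y,d[2]-55,"rad",np.hypot(d@x,d[2]-55),"th",np.arctan2(-(d@x),d[2]-55))
E
```

```text
[526.25049869   5.31309808 221.32365626] [-6.66676824 -0.81068606  3.75211015] 12.40300549864418 39.89845633506775
jig -140.6719506011158 -0.11034598981916209 166.32365625834612 rad 217.8351585880187 th 0.7020345729693422
```

Request:
play_rows:
  steps: [0,0.033,-0.028,0,0,0,0,0.067,-0.055,0,0,0,0,0.102,-0.08,0,0,0,0,0.138,-0.104,0,0,0,0,0.175,-0.126,0,0,0,0,0.213,-0.147,0,0,0,0,0.252,-0.167,0,0,0,0,0.291,-0.184,0,0,0,0,0.332,-0.201,0,0,0,0,0.372,-0.215,0,0,0,0,0.414,-0.228,0,0,0,0,0.456,-0.239,0,0,0,0,0.498,-0.249,0,0,0,0,0.54,-0.256,0,0,0,0,0.583,-0.263,0,0,0,0,0.626,-0.267,0,0,0,0,0.67,-0.269,0,0,0,0,0.7,-0.27,0,0,0,0,0.705,-0.27,0,0,0,0,0.705,-0.27,0,0,0]

```text
clock: 25.72
ee_pos: [667.4, -6.9, 273.8]
ee_rot: [2.313, 2.124, 0.002]
ft_force: [-0.1, -1.5, 5.9]
finger_gap: 12.9
grip_force: 40.0
```

```bash
python3 - <<'E'
from h import *
s=r.sense();c=s["ee_pos"];print(c,s["ft_force"],s["finger_gap"],s["grip_force"])
x,y,z=jig();d=c-H;print("jig",d@x,d@y,d[2]-55,"th",np.arctan2(-(d@x),d[2]-55))
S=imaging.camera_params("side");a=imaging.get_image("side")[140:270,190:320];w=imaging.get_image("wrist")
o=np.zeros((390,800,3),np.uint8);o[:,:390]=cv2.resize(a,(390,390),interpolation=2);o[:308,390:]=cv2.resize(w,(410,308));cv2.imwrite("pics/f.png",np.clip(o*1.4,0,255).astype(np.uint8))
P=imaging.camera_params("wrist")
for X in([0,131,210],[0,131,60],[0,-131,210],[-25*0,0,270]): print(proj(S,W(X)),(proj(S,W(X))-[190,140])*3,proj(P,W(X))*410/512+[390,0])
E
```

```text
[667.38413355  -6.89039907 273.76171948] [-0.13228591 -1.50417518  5.86141695] 12.898035398414253 40.01203536987305
jig 0.9882662510714458 -0.004545524387178267 218.761719481333 th -0.0045175158184724735
[243.78632338 157.16495803] [161.35897015  51.4948741 ] [591.79090566  -4.32398953]
[243.75513612 192.28380942] [161.26540836 156.85142827] [591.62245282  34.85215209]
[286.87631907 200.42608687] [290.62895721 181.27826061] [591.57798627 295.36169261]
[264.32139055 161.00156078] [222.96417166  63.00468235] [591.75381213 211.67036884]
```

View pics/f.png

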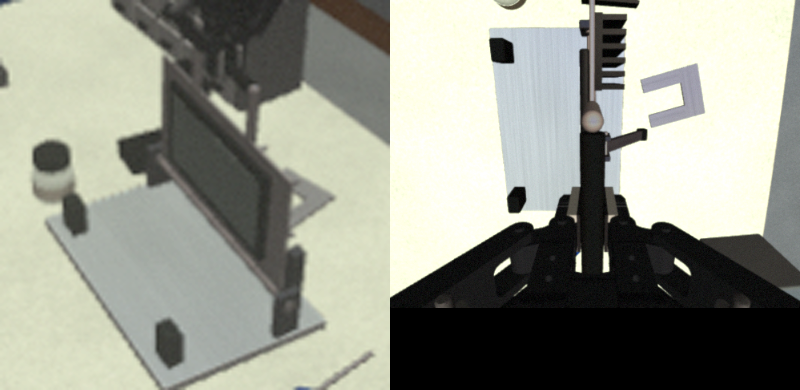

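The panel stands upright, held by its handle in the gripper, and the leg is out at the back (foot near (642,134) in the right-hand picture). I'll let it settle, then hand in.

Request:
play_rows:
  steps: [0,0,0,0,0,0,0,0,0,0,0,0,0,0,0,0,0,0,0,0,0,0,0,0,0,0,0,0,0,0,0,0,0,0,0,0]

```text
clock: 26.58
ee_pos: [667.1, -6.8, 273.8]
ee_rot: [2.313, 2.124, 0.001]
ft_force: [-0.3, -1.9, 5.0]
finger_gap: 12.7
grip_force: 40.0
```

```bash
python3 -c "
from workcell import r
s=r.sense();print(s['ee_pos'],s['grip_force'],s['qd']);print(r.hand_in())"
```

```text
[667.14808633  -6.82633084 273.76575813] 40.01111626625061 [ 0.00100312 -0.00088003  0.00088549  0.00171102  0.00054845  0.00057854]
the job is handed in; nothing more can be done
None
```

I handed the job in at about 27 s, with the panel held still by its handle within about 0.01 rad of upright (from the gripper position) and the leg out at its stop; no verdict was returned.

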